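Draw a slide mailer from the dispenser

TASK

Pull the bottom slide mailer straight out through the mouth of the stack dispenser and lay it flat in the middle of the closed lab book, lengthwise along the book, ready to be labelled. Leave the other three mailers lying flat in a stack in the dispenser.

Things in the scene. Friction and masses are not known exactly. Their poses are not given: they have to be found in the camera images.
- bottom_mailer_center (a point): centre of the bottom slide mailer in the dispenser: flat white plastic case, 130 mm long (its x, parallel to the dispenser's x), 60 wide (y), 10 thick (z up), 50 g. It lies level on the dispenser's floor under the stack; its -x end sticks out about 43 mm through the mouth, free at both sides and below. Point half-way up. A like mailer loose on the bench is not the one wanted.
- dispenser: fixed metal dispenser, 144 mm long (x), 76 wide (y), 69 high; origin under its centre on the bench, z up. Floor 25 mm up; walls 44 mm high round a stack of 4 mailers (inside 134 x 66, top open). Mouth at its -x end: the wall there (outer face x = -72 mm, plinth ends there too) stops 15 mm above the floor; only the bottom mailer passes under it, dragging under 3 N. The stack sinks by itself.
- top_mailer_center (a point): centre of the top mailer of the stack in the dispenser, same size; it starts 35 mm above the dispenser's floor and sinks 10 mm when the bottom one is out. Two more mailers lie below it.
- book_center (a point): middle of the front cover of a closed dark blue hard-backed lab book that lies fixed on the bench, 212 mm long (its x), 152 mm wide (its y); the point is on the upper face of the cover, 14 mm above the bench; z up.

How it is judged:
By the outcome, as a careful person would: the job done as asked, in the order asked, and still so for the second after the job is handed in, with the robot touching nothing.
It also fails if it takes over 42 s, if anything falls off the work surface, if the arm or the gripper's body presses on something with over 40 N, if the wrist force passes 120 N, or if a joint passes its speed limit or range.

ROBOT

A 6-joint arm with a two-finger parallel gripper is mounted at the origin on a cart in front of the work surface, level with it; the furniture and walls round the work are solid. World frame = base frame: x ahead of the robot, y to its left, z up, the work surface at z = 0. Lengths are in m, angles in rad, forces in N, time in s.
With the tool pointing down it reaches from about 0.4 to 0.925 m from the base axis. Payload 3.4 kg.
Tool frame: the origin (TCP) lies at the very end of the fingers, on their centre line; the grasp point (between the pads) lies 19 mm behind it; x points along the fingers, z is the direction in which the jaws open and shut, and the axes are right-handed (so a half turn about x gives the same grasp; the last joint's range is limited). The gripper opens to 85 mm and grips with 20 to 120 N. Pads are 22 mm wide; open, the fingers measure 114 mm over their backs; the gripper's body (76 mm by 85 mm) begins 54 mm behind the grasp point. The pads swing forward as they close: fully open they stand 13 mm farther back than shut.
Start: joints at [1.113, 0.307, 1.506, -0, 1.328, -0.073], TCP at [0.215, 0.533, 0.231] pointing down, gripper open.
Joint ranges: [-3.12, 3.12], [-1.05, 2.28], [0.14, 2.33], [-1.42, 4.57], [0.1, 2.73], [-2.68, 2.68]. Speed limits (rad/s): [2.57, 2.57, 3.14, 3.14, 3.14, 3.14].

INTERFACE

Orientations are given as a 3x3 rotation matrix whose columns are the frame's x, y, z axes.
In Python, from bench import manip gives the robot as it stands.
- The arm moves only by the tool step_arm, never from a script. Its arguments are lists of equal length, an entry for each row: "linear": the shift along the tool's x, y, z scaled (see below), a list of three; "turn": the turn about the tool's x scaled (see below). In form: {"linear": [[dx, dy, dz], ...], "turn": [turn, ...]}. A call has 1 to 12 rows; each row is the pose to reach, as a shift and turn from the pose commanded when the call began, along the tool's axes at that moment, turning the shorter way round; what a row does not reach only later rows make up. The controller multiplies each number of a shift by 0.25 m and each number of a turn by pi rad. A row lasts 1/8 s, in which the tool goes at most 62.5 mm and 10.7 degrees, less where a joint would pass 70% of its speed; a pose out of reach is approached as far as the arm can. A call with a number of a shift or a turn outside -1 to 1 is refused whole. A call with a gripper value outside its range is refused whole. "fingers" is the closure, from -1 (fully open) to 1 (shut), set as the call begins (left out, the last holds). The fingers move at their own pace and stop on an object; "squeeze" is the grip in N (left out, the last holds). Time passes only in rows, so rows that repeat a pose let the fingers close. It gives the time, the measured TCP pose, the force and the opening at its end, in the units of the state.
- manip.sense(): the state, without advancing time (a new reading comes with each control period).
- manip.camera(name): name is "scene" or "top" or "wrist"; returns a dict with "image" (480x640x3 uint8, blue, green, red), "camera_matrix" (3x3 intrinsics, pixels), "world_from_camera" (4x4, takes a point from camera to world coordinates); the wrist camera has in their place "tool_from_camera" (4x4, takes a point from camera to tool coordinates, whose origin is the TCP and whose axes are the tool frame's). Camera axes: x right, y down, z forward; pixel columns grow to the right and rows downward; lengths in m; the calibration is good to about 2 mm. The wrist camera is an equidistant fisheye: a pixel r from the principal point sees the ray r / f radians off the axis. A picture is of the moment at which its call begins: read the wrist's pose just before it. There is no depth.
- manip.finish_job(): hands the job in, once; it reports no verdict.
The state is a dict: "time": time; "joints": joint angles; "qd": joint speeds; "effort": joint torques, N m; "tcp_pos": TCP position; "eef_rot": TCP orientation; "wrist_force": force on the tool from outside, world axes, zero at the start; "moment": the same for the moment, N m; "grip_width": finger opening in m.
Only numpy, scipy, OpenCV 4.12 (cv2) and the standard library are available. Lean on these libraries where they do the work, as an engineer would, in place of code of your own. Each camera call takes 0.05 s, during which the arm holds its last target. There are 200 camera calls.

## Working session

There is one attempt and no reset: what is moved stays moved. The work goes in short steps, Python scripts to look and compute and a tool call to move; the robot and the scene stay as the last step left them, time stands still between calls to the robot, and variables do not carry over. Pictures are saved under pics/ and viewed, about 8 in all and at most 12, crops included, and the job is handed in when it is done.

Besides the shell and the picture viewer there is one more tool, called after "Call:" as name([rows], argument=value, ...), one row to a line, values as JSON. step_arm: Moves the arm, as the interface text tells. Shifts and turns lie within -1 to 1; 1 stands for 0.25 m of shift or pi rad of turn. Its arguments: {"type":"object","properties":{"linear":{"type":"array","items":{"type":"array","items":{"type":"number","minimum":-1,"maximum":1}}},"turn":{"type":"array","items":{"type":"number","minimum":-1,"maximum":1}},"fingers":{"type":"number"},"squeeze":{"type":"number"}},"required":["linear","turn"]}

```bash
mkdir -p pics
python3 - <<'E'
from bench import manip
import cv2,numpy as np,pickle
s=manip.sense();print(s)
d={}
for n in("scene","top"):
    c=manip.camera(n);d[n]=c;cv2.imwrite(f"pics/{n}0.png",c["image"]);print(n,c["camera_matrix"],c["world_from_camera"])
pickle.dump(d,open("cams.pkl","wb"))
E
```

```text
{'time': 0.0, 'joints': array([ 1.11350089e+00,  3.07573462e-01,  1.50766081e+00, -1.32674539e-05,
        1.32839676e+00, -7.34891376e-02]), 'qd': array([ 0.00083174, -0.00145346,  0.0027341 , -0.00083056,  0.00032746,
       -0.00081765]), 'effort': array([ 2.10055165e-03, -4.57546878e+01, -2.51920420e+01, -1.16955093e-04,
        1.33251838e-02, -4.54543590e-05]), 'tcp_pos': array([0.215026  , 0.53253681, 0.23038552]), 'eef_rot': array([[-8.88436088e-04, -9.27247213e-01,  3.74448682e-01],
       [-1.83462394e-03,  3.74449711e-01,  9.27245409e-01],
       [-9.99997922e-01,  1.36825766e-04, -2.03382458e-03]]), 'wrist_force': array([ 0.55468749,  0.51745547, -0.50346992]), 'moment': array([-0.01461567,  0.01960698,  0.03162999]), 'grip_width': 0.0861120761427958}
scene [[470.05406188   0.         318.65529978]
 [  0.         470.05406188 242.95695274]
 [  0.           0.           1.        ]] [[ 0.48291181 -0.6337      0.60433476 -0.03599992]
 [-0.87566779 -0.35061384  0.33207808 -0.28312794]
 [ 0.00145025 -0.68956091 -0.72422624  0.76178563]
 [ 0.          0.          0.          1.        ]]
top [[445.52374339   0.         316.09309949]
 [  0.         445.52374339 235.07193258]
 [  0.           0.           1.        ]] [[ 0.02038637 -0.99423631  0.10525471  0.45778061]
 [-0.99957389 -0.02246847 -0.01863368  0.03681899]
 [ 0.02089119 -0.10482998 -0.9942707   0.91943461]
 [ 0.          0.          0.          1.        ]]
```

View pics/top0.png

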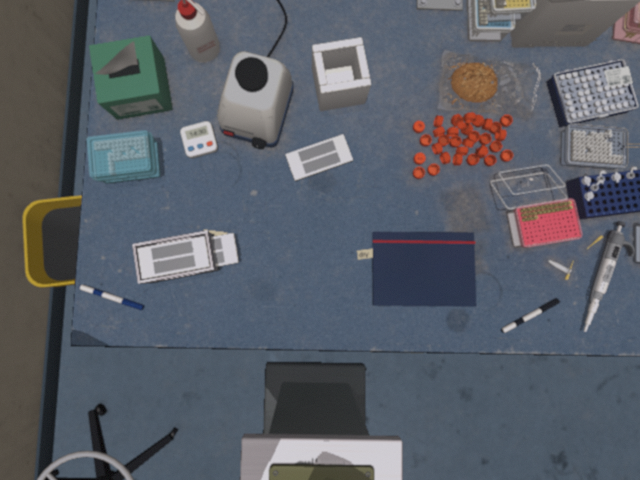

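View pics/scene0.png

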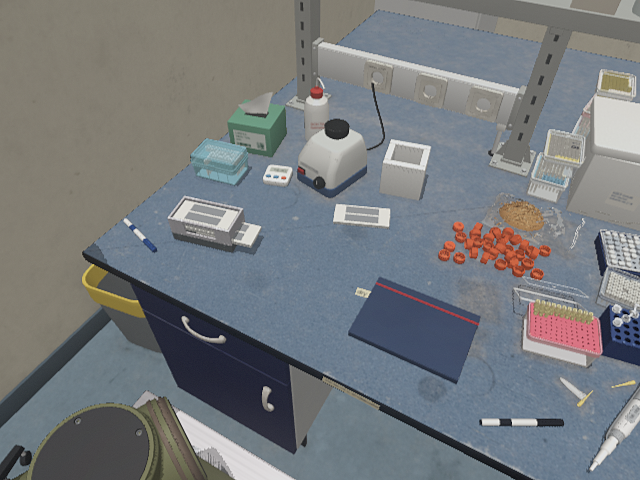

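The top view shows the dispenser at about (175,257) with its mouth and protruding mailer to the right at (225,250). The book is at (424,269) and the loose decoy mailer at (320,157). Next I'll take enlarged crops.

Run:
```python
import pickle,cv2,numpy as np
d=pickle.load(open("cams.pkl","rb"))
a=d["top"]["image"][220:295,120:250];b=d["scene"]["image"][185:260,150:280]
cv2.imwrite("pics/crop.png",np.vstack([cv2.resize(x,(0,0),fx=4,fy=4,interpolation=cv2.INTER_CUBIC) for x in(a,b)]))
```

```text
(no output)
```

View pics/crop.png

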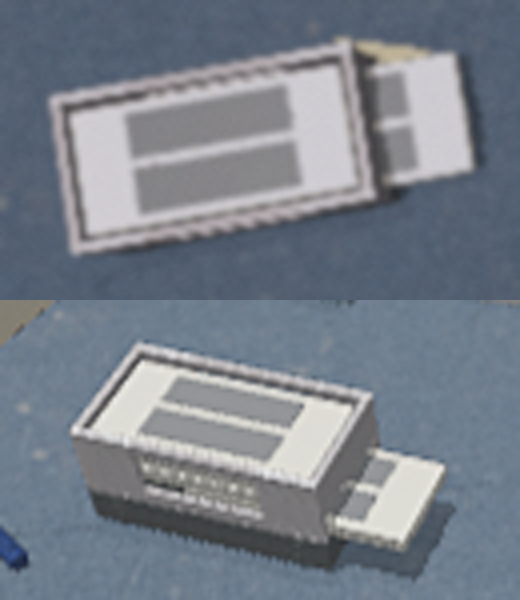

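The crop gives the dispenser rim corners in full-image pixels: (132.5,244.5), (207.5,230.5), (214.5,268.5), (138.8,283.2). The mailer's end corners are (235,233) and (238.8,262.5). The book corners are (373,233), (474,233), (476,305) and (372.5,305).

```bash
cat > h.py <<'E'
import numpy as np,cv2
def ray(c,uv,z):
    K=c["camera_matrix"];T=c["world_from_camera"]
    d=T[:3,:3]@np.linalg.solve(K,[*uv,1]);o=T[:3,3];return o+d*(z-o[2])/d[2]
def proj(c,P):
    T=np.linalg.inv(c["world_from_camera"]);q=(T[:3,:3]@np.asarray(P).T).T+T[:3,3];q=(c["camera_matrix"]@q.T).T;return q[:,:2]/q[:,2:]
E
python3 - <<'E'
import pickle,numpy as np;from h import *
c=pickle.load(open("cams.pkl","rb"))
for n,z,p in(("disp",.069,[(132.5,244.5),(207.5,230.5),(214.5,268.5),(138.8,283.2)]),("end",.035,[(235,233),(238.8,262.5)]),("book",.014,[(373,233),(474,233),(476,305),(372.5,305)])):
    P=np.array([ray(c["top"],q,z) for q in p]);print(n,P.round(4).tolist(),P.mean(0).round(4))
    print(" scene px",proj(c["scene"],P).round(1).tolist())
    for i in range(len(P)):e=P[(i+1)%len(P)]-P[i];print("  edge",np.linalg.norm(e).round(4),np.degrees(np.arctan2(e[1],e[0])).round(1))
# scene measurements of mailer end corners (crop: 4x, origin 150,185, top at 300)
for q in[(445,462),(405,545)]:print(ray(c["scene"],(150+q[0]/4,185+(q[1]-300)/4),.035))
E
```

```text
disp [[0.5219, 0.3692, 0.069], [0.5519, 0.2287, 0.069], [0.4797, 0.2122, 0.069], [0.4492, 0.3528, 0.069]] [0.5007 0.2907 0.069 ]
 scene px [[183.8, 196.4], [243.0, 209.0], [229.4, 232.0], [167.5, 218.3]]
  edge 0.1436 -78.0
  edge 0.074 -167.1
  edge 0.1439 102.3
  edge 0.0746 12.7
end [[0.5519, 0.1817, 0.035], [0.4935, 0.1719, 0.035]] [0.5227 0.1768 0.035 ]
 scene px [[262.3, 227.4], [250.9, 245.8]]
  edge 0.0593 -170.5
  edge 0.0593 9.5
book [[0.5605, -0.0967, 0.014], [0.5653, -0.3054, 0.014], [0.4185, -0.307, 0.014], [0.4145, -0.0968, 0.014]] [ 0.4897 -0.2015  0.014 ]
 scene px [[379.0, 278.2], [480.4, 317.5], [457.8, 380.2], [347.2, 331.4]]
  edge 0.2087 -88.7
  edge 0.1467 -179.4
  edge 0.2103 91.1
  edge 0.1461 0.0
[0.55568169 0.18701931 0.035     ]
[0.49284212 0.17051617 0.035     ]
```

```bash
cat >> h.py <<'E'
D=np.array([.5007,.2907]);A=np.radians(102.3)
M=-np.array([np.cos(A),np.sin(A)])  # mouth direction
def go(goal,zang,s=None):
    from bench import manip
    s=s or manip.sense();R=s["eef_rot"];l=R.T@(np.array(goal)-s["tcp_pos"])/.25
    cur=np.degrees(np.arctan2(R[1,2],R[0,2]));t=-((zang-cur+180)%360-180)/180
    print("t",round(s["time"],2),"tcp",s["tcp_pos"].round(4),"zang",cur.round(2),"F",s["wrist_force"].round(2),"w",round(s["grip_width"],4),"\n goal",np.round(goal,4),"linear",l.round(4),"turn",round(t,4))
E
python3 -c "
from h import *
go([*(D+.098*M),.15],12.3)"
```

```text
t 0.1 tcp [0.215  0.5326 0.2305] zang 68.01 F [-0.35  1.01  0.66] w 0.0859 
 goal [0.5216 0.1949 0.15  ] linear [ 0.3231 -1.6427 -0.7927] turn 0.3095
```

Call:
step_arm([
  [0,-0.9,-0.43],
  [0,-0.9,-0.43],
  [0,-0.9,-0.43],
  [0,-0.9,-0.43],
  [0,-0.9,-0.43],
  [0,-0.9,-0.43],
  [0,-0.9,-0.43],
], turn=[0.3095,0.3095,0.3095,0.3095,0.3095,0.3095,0.3095], fingers=-1, squeeze=40)

```text
time: 0.98
tcp_pos: [0.3832, 0.3495, 0.2311]
eef_rot: [[-0.001, -0.216, 0.976], [-0.0, 0.976, 0.216], [-1.0, -0.0, -0.001]]
wrist_force: [0.4, 1.4, -0.0]
grip_width: 0.0854
```

```bash
python3 -c "
from h import *
go([*(D+.098*M),.15],12.3)"
```

```text
t 0.97 tcp [0.3832 0.3495 0.2311] zang 12.48 F [ 0.36  1.41 -0.02] w 0.0854 
 goal [0.5216 0.1949 0.15  ] linear [ 0.3241 -0.7232  0.4071] turn 0.001
```

Call:
step_arm([
  [0,-0.723,0.407],
  [0,-0.723,0.407],
  [0,-0.723,0.407],
  [0.324,-0.723,0.407],
  [0.324,-0.723,0.407],
  [0.324,-0.723,0.407],
  [0.324,-0.723,0.407],
], turn=[0.001,0.001,0.001,0.001,0.001,0.001,0.001])

```text
time: 1.85
tcp_pos: [0.522, 0.1955, 0.1512]
eef_rot: [[0.001, -0.212, 0.977], [0.001, 0.977, 0.212], [-1.0, 0.0, 0.002]]
wrist_force: [0.0, 0.1, 0.8]
grip_width: 0.0857
```

Run:
```python
from h import *
from bench import manip
import pickle
s=manip.sense();c=manip.camera("wrist");go([*(D+.098*M),.15],12.3,s)
pickle.dump((s,c),open("w1.pkl","wb"))
print(c["camera_matrix"],c["tool_from_camera"]);cv2.imwrite("pics/w1.png",c["image"])
```

```text
t 1.85 tcp [0.522  0.1955 0.1512] zang 12.26 F [0.05 0.12 0.79] w 0.0857 
 goal [0.5216 0.1949 0.15  ] linear [ 0.0049 -0.0019 -0.0022] turn -0.0002
[[371.64829954   0.         315.94555154]
 [  0.         371.64829954 237.99512902]
 [  0.           0.           1.        ]] [[-7.17035351e-04 -2.83471244e-01  9.58980469e-01 -1.42609078e-01]
 [ 5.63426643e-04 -9.58980678e-01 -2.83470884e-01  7.13206677e-02]
 [ 9.99999584e-01  3.37056501e-04  8.47338299e-04 -7.89174363e-04]
 [ 0.00000000e+00  0.00000000e+00  0.00000000e+00  1.00000000e+00]]
```

View pics/w1.png

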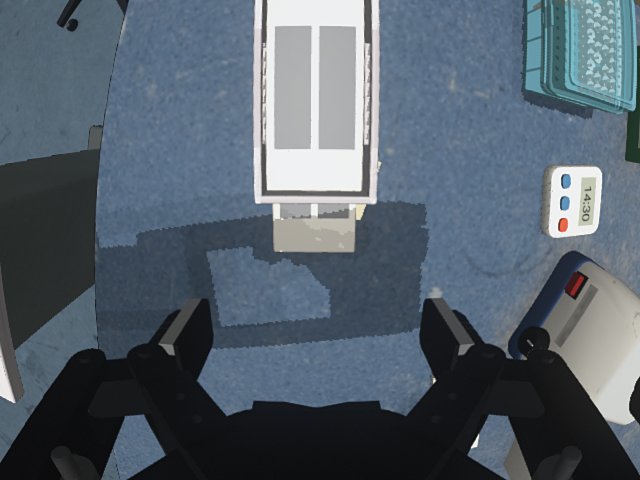

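The wrist view shows the dispenser lined up with the image. The mailer's end corners are at (274,251) and (355,252), and the rim's front corners at (255,204) and (377,203). A flat tan tag lies on the bench near (362,212).

```bash
cat >> h.py <<'E'
def wray(s,c,uv,z):
    K=c["camera_matrix"];T=c["tool_from_camera"];R=s["eef_rot"]
    v=(np.array(uv)-K[:2,2])/K[0,0];r=np.linalg.norm(v)
    d=np.array([*(v/r*np.sin(r)),np.cos(r)]);d=R@T[:3,:3]@d;o=s["tcp_pos"]+R@T[:3,3];return o+d*(z-o[2])/d[2]
E
python3 - <<'E'
from h import *
import pickle
s,c=pickle.load(open("w1.pkl","rb"))
N=np.array([np.sin(A),-np.cos(A)]) 
for n,z,p in(("end",.035,[(274,251),(355,252)]),("rim",.069,[(255,204),(377,203)]),("tag",0.,[(366,205),(358,220)])):
    for q in p:
        P=wray(s,c,q,z);d=P[:2]-D;print(n,P.round(4),"along mouth",(d@M).round(4),"across",(d@N).round(4))
t=pickle.load(open("cams.pkl","rb"))["top"]
for q in[(209,231),(227,232)]:
    P=ray(t,q,0);d=P[:2]-D;print("tag top",P.round(4),(d@M).round(4),(d@N).round(4))
E
python3 -c "
from h import *
go([*(D+.098*M),.06],12.3);go([*(D+.098*M),.0195],12.3)"
```

```text
end [0.4947 0.1741 0.035 ] along mouth 0.1127 across -0.0307
end [0.5532 0.186  0.035 ] along mouth 0.1135 across 0.029
rim [0.4789 0.2137 0.069 ] along mouth 0.0706 across -0.0378
rim [0.5528 0.2304 0.069 ] along mouth 0.07 across 0.038
tag [0.5587 0.2162 0.    ] along mouth 0.0852 across 0.0408
tag [0.5553 0.2026 0.    ] along mouth 0.0977 across 0.0346
tag top [0.5586 0.2411 0.    ] 0.0608 0.046
tag top [0.5573 0.204  0.    ] 0.0968 0.0369
t 1.9 tcp [0.5223 0.1956 0.1517] zang 12.25 F [-1.2   0.49  0.17] w 0.0857 
 goal [0.5216 0.1949 0.06  ] linear [ 0.3668 -0.0019 -0.0041] turn -0.0003
t 1.9 tcp [0.5223 0.1956 0.1517] zang 12.25 F [-1.2   0.49  0.17] w 0.0857 
 goal [0.5216 0.1949 0.0195] linear [ 0.5288 -0.0019 -0.0045] turn -0.0003
```

Wrist and top views agree to about 1.5 mm, so I'll descend with the jaws either side of the mailer and then close.

Call:
step_arm([
  [0.18,0,-0.004],
  [0.3,0,-0.004],
  [0.4,0,-0.004],
  [0.48,0,-0.004],
  [0.528,0,-0.004],
  [0.528,0,-0.004],
  [0.528,0,-0.004],
], turn=[0,0,0,0,0,0,0])

```text
time: 2.78
tcp_pos: [0.5215, 0.1946, 0.0194]
eef_rot: [[0.002, -0.21, 0.978], [0.001, 0.978, 0.21], [-1.0, 0.0, 0.002]]
wrist_force: [-0.1, -0.4, 0.3]
grip_width: 0.0857
```

Run:
```python
from h import *
from bench import manip
import pickle
s=manip.sense();c=manip.camera("wrist");go([*(D+.098*M),.0195],12.3,s)
cv2.imwrite("pics/w2.png",c["image"])
```

```text
t 2.77 tcp [0.5215 0.1946 0.0194] zang 12.15 F [-0.07 -0.41  0.28] w 0.0857 
 goal [0.5216 0.1949 0.0195] linear [-0.0006  0.0015  0.0005] turn -0.0009
```

View pics/w2.png

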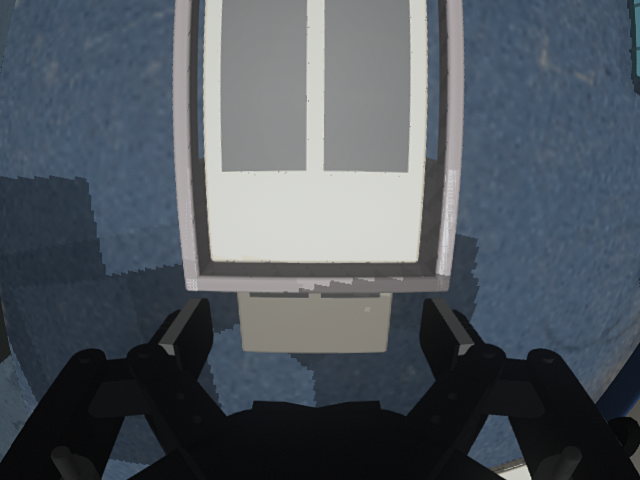

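The fingers straddle the mailer's end, clear of the mouth wall. The pads are at about (195,325) and (440,325) and the mailer end edge at row 350. Closing now.

Call:
step_arm([
  [0,0,0],
  [0,0,0],
  [0,0,0],
  [0,0,0],
  [0,0,0],
  [0,0,0],
], turn=[0,0,0,0,0,0], fingers=1, squeeze=40)

```text
time: 3.58
tcp_pos: [0.5211, 0.1942, 0.0192]
eef_rot: [[0.001, -0.21, 0.978], [0.0, 0.978, 0.21], [-1.0, 0.0, 0.001]]
wrist_force: [0.1, -0.1, 5.7]
grip_width: 0.0586
```

Call:
step_arm([
  [-0.002,-0.02,0],
  [-0.002,-0.05,0],
  [-0.002,-0.08,0],
  [-0.002,-0.12,0],
  [-0.002,-0.16,0],
  [-0.002,-0.16,0],
], turn=[0,0,0,0,0,0])

```text
time: 4.32
tcp_pos: [0.5293, 0.1532, 0.0187]
eef_rot: [[-0.0, -0.209, 0.978], [-0.002, 0.978, 0.209], [-1.0, -0.002, -0.0]]
wrist_force: [0.2, -1.0, 3.1]
grip_width: 0.0587
```

Run:
```python
from h import *
from bench import manip
s=manip.sense();c=manip.camera("wrist");go([*(D+.098*M+.11*M),.0195],12.3,s)
cv2.imwrite("pics/w3.png",c["image"])
```

```text
t 4.33 tcp [0.5293 0.1532 0.0187] zang 12.08 F [ 0.19 -1.03  3.13] w 0.0587 
 goal [0.545  0.0875 0.0195] linear [-0.0027 -0.2701  0.0064] turn -0.0012
```

View pics/w3.png

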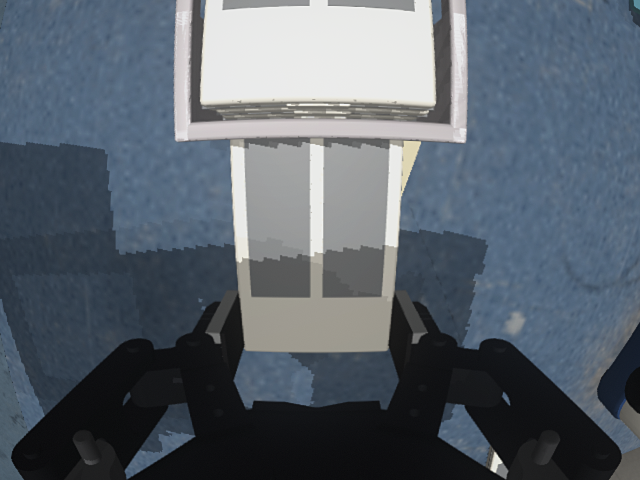

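The mailer is following level and straight, and the stack sits flat behind the rim. I'll pull it the rest of the way out.

Call:
step_arm([
  [-0.001,-0.05,0],
  [-0.001,-0.1,0],
  [-0.002,-0.15,0.001],
  [-0.002,-0.2,0.001],
  [-0.003,-0.25,0.001],
  [-0.003,-0.3,0.001],
  [-0.003,-0.34,0.001],
  [-0.003,-0.34,0.001],
  [-0.003,-0.34,0.001],
], turn=[0,0,0,0,0,0,0,0,0])

```text
time: 5.5
tcp_pos: [0.547, 0.072, 0.0195]
eef_rot: [[-0.0, -0.21, 0.978], [0.0, 0.978, 0.21], [-1.0, 0.0, -0.0]]
wrist_force: [0.2, -0.2, -0.2]
grip_width: 0.0588
```

Run:
```python
from h import *
from bench import manip
s=manip.sense();c=manip.camera("wrist")
B=np.array([.4897,-.2015]);b=np.radians(91.2);bm=-np.array([np.cos(b),np.sin(b)])
go([*s["tcp_pos"][:2],.09],12,s);go([*(B+.048*bm),.06],1.2,s)
cv2.imwrite("pics/w4.png",c["image"])
```

```text
t 5.5 tcp [0.547  0.072  0.0195] zang 12.11 F [ 0.16 -0.24 -0.17] w 0.0588 
 goal [0.547 0.072 0.09 ] linear [-2.819e-01  1.000e-04 -0.000e+00] turn 0.0006
t 5.5 tcp [0.547  0.072  0.0195] zang 12.11 F [ 0.16 -0.24 -0.17] w 0.0588 
 goal [ 0.4907 -0.2495  0.06  ] linear [-0.1621 -1.2102 -0.4901] turn 0.0606
```

View pics/w4.png

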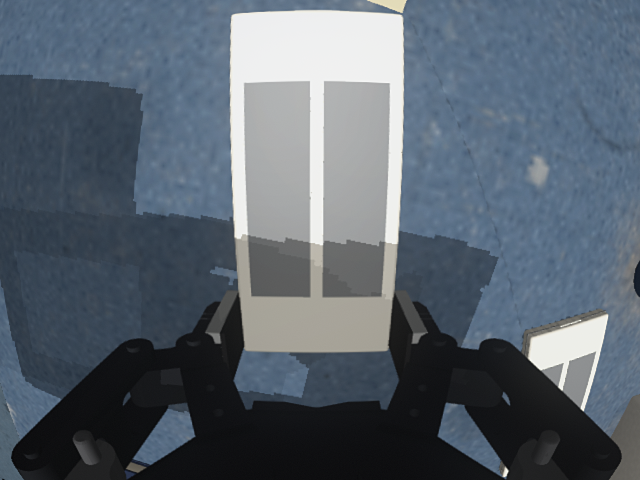

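The mailer is fully out and level in the grip, with its near edge at row 351 and far edge at row 12. Lifting and carrying it to the book.

Call:
step_arm([
  [-0.1,0,0],
  [-0.2,-0.05,-0.02],
  [-0.22,-0.2,-0.08],
  [-0.22,-0.35,-0.14],
  [-0.22,-0.5,-0.2],
  [-0.22,-0.65,-0.26],
  [-0.22,-0.8,-0.32],
  [-0.22,-0.9,-0.365],
  [-0.22,-0.9,-0.365],
], turn=[0,0,0.01,0.02,0.03,0.04,0.05,0.06,0.06])

```text
time: 6.68
tcp_pos: [0.5051, -0.1685, 0.0746]
eef_rot: [[0.0, -0.021, 1.0], [-0.0, 1.0, 0.021], [-1.0, -0.0, 0.0]]
wrist_force: [0.2, 0.1, -0.8]
grip_width: 0.0585
```

Run:
```python
from h import *
B=np.array([.4897,-.2015]);b=np.radians(91.2);bm=-np.array([np.cos(b),np.sin(b)])
go([*(B+.048*bm),.055],1.2)
```

```text
t 6.67 tcp [ 0.5051 -0.1685  0.0746] zang 1.19 F [ 0.23  0.05 -0.81] w 0.0585 
 goal [ 0.4907 -0.2495  0.055 ] linear [ 0.0785 -0.3228 -0.0643] turn -0.0
```

Call:
step_arm([
  [0.02,-0.1,-0.02],
  [0.04,-0.2,-0.04],
  [0.07,-0.3,-0.06],
  [0.0785,-0.323,-0.064],
  [0.0785,-0.323,-0.064],
  [0.0785,-0.323,-0.064],
], turn=[0,0,0,0,0,0])

```text
time: 7.42
tcp_pos: [0.4912, -0.2471, 0.0551]
eef_rot: [[-0.0, -0.024, 1.0], [0.001, 1.0, 0.024], [-1.0, 0.001, -0.0]]
wrist_force: [0.0, 0.3, -0.5]
grip_width: 0.0586
```

Run:
```python
from h import *
from bench import manip
import pickle
s=manip.sense();c=manip.camera("wrist")
B=np.array([.4897,-.2015]);b=np.radians(91.2);bm=-np.array([np.cos(b),np.sin(b)])
go([*(B+.048*bm),.055],1.2,s);pickle.dump((s,c),open("w5.pkl","wb"))
cv2.imwrite("pics/w5.png",c["image"])
```

```text
t 7.42 tcp [ 0.4912 -0.2471  0.0551] zang 1.38 F [ 0.05  0.33 -0.48] w 0.0586 
 goal [ 0.4907 -0.2495  0.055 ] linear [ 0.0003 -0.0097 -0.0022] turn 0.001
```

View pics/w5.png

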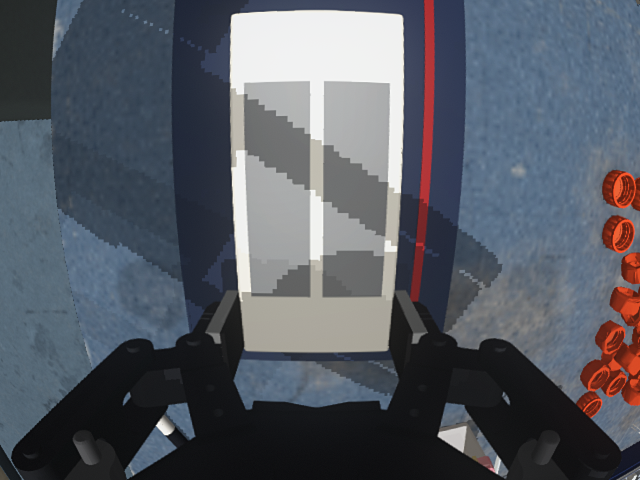

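The mailer hangs centred over the book, whose side edges are at about (175,130) and (464,130) and near edge at about (365,358). I'll compute the offset.

Run:
```python
from h import *
import pickle
s,c=pickle.load(open("w5.pkl","rb"))
for n,z,p in(("L",.014,[(175,130),(186,285)]),("R",.014,[(464,130),(454,270)]),("near",.014,[(365,358)]),("mailer",.0705,[(231,14),(403,14),(245,352),(389,350)])):
    P=np.array([wray(s,c,q,z) for q in p]);print(n,P.round(4).tolist(),P.mean(0).round(4))
t=pickle.load(open("cams.pkl","rb"))["scene"]
# scene view of the book corners read off the first picture
print(np.array([ray(t,q,.014) for q in[(380,279),(480,318),(458,380),(348,332)]]).round(4))
```

```text
L [[0.4169, -0.1744, 0.014], [0.4179, -0.2595, 0.014]] [ 0.4174 -0.2169  0.014 ]
R [[0.565, -0.1704, 0.014], [0.5676, -0.2468, 0.014]] [ 0.5663 -0.2086  0.014 ]
near [[0.5214, -0.304, 0.014]] [ 0.5214 -0.304   0.014 ]
mailer [[0.4587, -0.1337, 0.0705], [0.518, -0.1322, 0.0705], [0.4619, -0.2632, 0.0705], [0.5211, -0.2608, 0.0705]] [ 0.4899 -0.1975  0.0705]
[[ 0.5596 -0.0994  0.014 ]
 [ 0.5639 -0.3051  0.014 ]
 [ 0.419  -0.3072  0.014 ]
 [ 0.4141 -0.0985  0.014 ]]
```

Call:
step_arm([
  [0.04,-0.012,-0.002],
  [0.08,-0.012,-0.002],
  [0.12,-0.012,-0.002],
  [0.15,-0.012,-0.002],
  [0.165,-0.012,-0.002],
  [0.172,-0.012,-0.002],
  [0.172,-0.012,-0.002],
], turn=[0.001,0.001,0.001,0.001,0.001,0.001,0.001])

```text
time: 8.35
tcp_pos: [0.4907, -0.2514, 0.012]
eef_rot: [[0.0, -0.02, 1.0], [-0.0, 1.0, 0.02], [-1.0, -0.0, 0.0]]
wrist_force: [0.7, -0.1, -1.4]
grip_width: 0.0589
```

Call:
step_arm([
  [0.004,0,0],
  [0.008,0,0],
  [0.008,0,0],
], turn=[0,0,0])

```text
time: 8.72
tcp_pos: [0.4906, -0.2513, 0.01]
eef_rot: [[0.0, -0.02, 1.0], [-0.0, 1.0, 0.02], [-1.0, -0.0, 0.0]]
wrist_force: [-0.2, 0.1, 0.1]
grip_width: 0.0588
```

Call:
step_arm([
  [0.003,0.004,0],
  [0.006,0.004,0],
  [0.006,0.004,0],
], turn=[0,0,0])

```text
time: 9.1
tcp_pos: [0.4907, -0.2505, 0.0093]
eef_rot: [[0.001, -0.02, 1.0], [-0.001, 1.0, 0.02], [-1.0, -0.001, 0.001]]
wrist_force: [-1.3, -0.5, 6.7]
grip_width: 0.0591
```

Light contact with the book (6.7 N). Opening, then backing up straight.

Call:
step_arm([
  [-0.002,0,0],
  [-0.002,0,0],
  [-0.002,0,0],
  [-0.002,0,0],
  [-0.002,0,0],
  [-0.002,0,0],
], turn=[0,0,0,0,0,0], fingers=-1)

```text
time: 9.85
tcp_pos: [0.4906, -0.2503, 0.0089]
eef_rot: [[-0.0, -0.02, 1.0], [0.0, 1.0, 0.02], [-1.0, 0.0, -0.0]]
wrist_force: [-0.9, -0.1, -0.1]
grip_width: 0.0851
```

Call:
step_arm([
  [-0.05,0,0],
  [-0.12,0,0],
  [-0.3,0,0],
  [-0.5,0,0],
  [-0.6,0,0],
  [-0.6,0.2,0],
  [-0.6,0.4,0],
  [-0.6,0.6,0],
  [-0.6,0.6,0],
], turn=[0,0,0,0,0,0,0,0,0])

```text
time: 10.98
tcp_pos: [0.4867, -0.0973, 0.1598]
eef_rot: [[-0.0, -0.024, 1.0], [0.001, 1.0, 0.024], [-1.0, 0.001, -0.0]]
wrist_force: [0.4, 0.1, 0.1]
grip_width: 0.0858
```

Run:
```python
from h import *
from bench import manip
import pickle
s=manip.sense();c=manip.camera("top");w=manip.camera("scene")
print(s["time"],s["tcp_pos"],s["grip_width"])
pickle.dump((c,w),open("fin.pkl","wb"))
f=lambda i,x,y,W,H:cv2.resize(i["image"][y:y+H,x:x+W],(800,300),interpolation=cv2.INTER_CUBIC)
cv2.imwrite("pics/fin.png",np.vstack([f(c,280,220,240,90),f(w,150,180,240,90)]))
cv2.imwrite("pics/scene_fin.png",w["image"])
```

```text
10.975 [ 0.48668564 -0.09726291  0.1597826 ] 0.08579896301811012
```

View pics/fin.png

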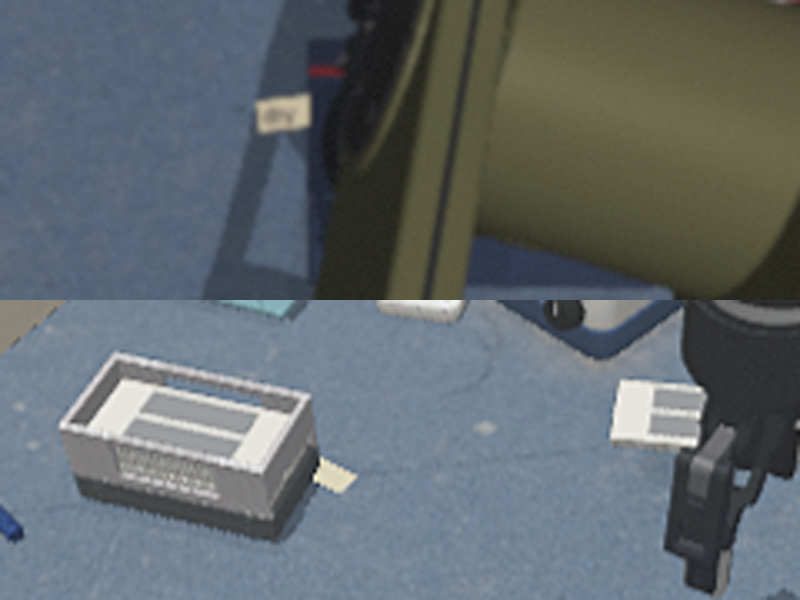

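View pics/scene_fin.png

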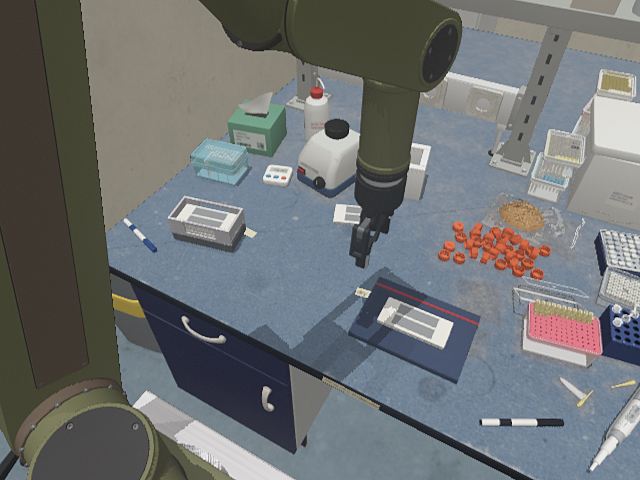

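The stack has sunk and lies flat, and the mailer lies on the book. A last crop of the book checks the centring.

```bash
python3 -c "
import cv2
i=cv2.imread('pics/scene_fin.png')[270:390,340:490];cv2.imwrite('pics/bk.png',cv2.resize(i,(750,600),interpolation=cv2.INTER_CUBIC))"
```

```text
(no output)
```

View pics/bk.png

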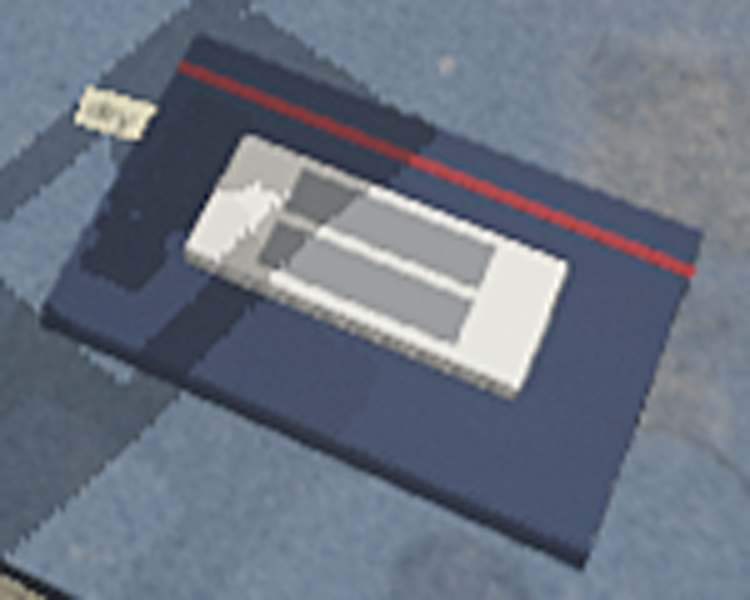

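The crop puts the mailer's top corners at (247,135), (568,263), (518,388) and (188,250), and the book's cover corners at (200,38), (700,232), (584,555) and (45,310).

Run:
```python
from h import *
import pickle
w=pickle.load(open("fin.pkl","rb"))[1]
for z,p in((.024,[(247,135),(568,263),(518,388),(188,250)]),(.014,[(200,38),(700,232),(584,555),(45,310)])):
    P=np.array([ray(w,(340+x/5,270+y/5),z) for x,y in p]);e=P[1]-P[0]+P[2]-P[3];print(P.mean(0).round(4),np.degrees(np.arctan2(e[1],e[0])).round(1),np.linalg.norm(e)/2)
```

```text
[ 0.4902 -0.2009  0.024 ] -88.7 0.1278487760091873
[ 0.4904 -0.202   0.014 ] -89.2 0.20598986129437605
```

Centred to about 1 mm and aligned to about 0.5°, so I'm handing in.

```bash
python3 -c "
from bench import manip
print(manip.finish_job(),manip.sense()['time'])"
```

```text
the job is handed in; nothing more can be done
the job is handed in; nothing more can be done
```

I pulled the bottom mailer straight out through the mouth, carried it level to the lab book, set it down lengthwise in the middle and handed the job in at about 11 s of the 42 s.

- **Placement:** The last scene-camera check put the mailer's centre about 1 mm from the book's centre, at an angle within about 0.5° of the book's long axis.
- **Stack:** The other three mailers have sunk and lie flat in the dispenser, and the loose mailer on the bench was not touched.
- **Robot:** The gripper is open and clear, about 15 cm above the bench. The highest wrist force I read was about 7 N, at the light contact when setting the mailer down.
- **Limits of the checks:** The arm hid the book from the top camera at the end, so the final placement rests on the scene camera alone. Earlier camera readings of the book's centre differed by about 3–4 mm between the wrist, top and scene cameras.

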